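# Transfer a row of samples to the weighing rack in reverse order

### The job

Move the four samples from the aluminium source rack to the white target rack in reverse order, so that the last prepared is weighed first: the sample that stands leftmost in the source rack, as the robot looks, goes into the rightmost compartment of the target rack, and so on. Stand each one upright in the middle of its own compartment and let go of it; keep the samples upright all the way, and leave the beaker and the timer behind the racks alone.

Things in the scene. Friction and masses are not known exactly. Their poses are not given: they have to be found in the camera images.
- bottle_center (a point): small brown dropper bottle with a dark screw cap, round, 34 mm diameter, 70 mm tall, its foot a little uneven so that it may lean by up to 0.06 rad as it stands; stands upright, and the point is its centre, half-way up, z axis up the thing's own axis. At the start it stands in the source rack
- crucible_center (a point): small open white porcelain crucible, round, 47 mm across the rim, narrower at the foot, 37 mm tall; stands upright, and the point is its centre, half-way up, z axis up the thing's own axis. At the start it stands in the source rack
- vial_center (a point): slim capped glass vial, round, 22 mm diameter, 50 mm tall; stands upright, and the point is its centre, half-way up, z axis up the thing's own axis. At the start it stands in the source rack
- tin_center (a point): squat round aluminium sample tin with a slip-on lid, 44 mm diameter at the lid (upper 12 mm of its height), 41 mm below, 32 mm tall; stands upright, and the point is its centre, half-way up, z axis up the thing's own axis. At the start it stands in the source rack
- source_rack: source rack, where the samples stand at the start: bare aluminium base 72 x 272 mm, plate 8 mm thick, end cheeks 18 mm high, carrying a row of four black rubber seats. Fixed. Origin at the centre of its underside, on the worktop; y runs along the row toward the left as the robot looks, z up. The four seats lie at y = +96, +32, -32, -96 mm, x = 0. No walls at the long sides
- seat_a: the square black rubber seat (58 x 58 x 4 mm, flat) of the source rack on which the dropper bottle stands at the start; fixed to the rack. Origin at the centre of its underside, 8 mm above the worktop; its top, on which the thing stands, is 12 mm above the worktop
- seat_b: the square black rubber seat (58 x 58 x 4 mm, flat) of the source rack on which the crucible stands at the start; fixed to the rack. Origin at the centre of its underside, 8 mm above the worktop; its top, on which the thing stands, is 12 mm above the worktop
- seat_c: the square black rubber seat (58 x 58 x 4 mm, flat) of the source rack on which the vial stands at the start; fixed to the rack. Origin at the centre of its underside, 8 mm above the worktop; its top, on which the thing stands, is 12 mm above the worktop
- seat_d: the square black rubber seat (58 x 58 x 4 mm, flat) of the source rack on which the tin stands at the start; fixed to the rack. Origin at the centre of its underside, 8 mm above the worktop; its top, on which the thing stands, is 12 mm above the worktop
- target_rack: target rack: white plastic tray 72 x 272 mm with four compartments in a row, empty at the start. Fixed. Origin at the centre of its underside, on the worktop; y runs along the row toward the left as the robot looks, z up. Compartment centres at y = +96, +32, -32, -96 mm, x = 0; their floor is 8 mm above the worktop; each is about 61 x 64 mm inside. The rims and ribs round them rise 4 mm above that floor (12 mm above the worktop); end cheeks 18 mm above the worktop
- beaker: bystander: empty glass beaker with a spout, 64 x 72 mm, 82 mm tall, on the worktop behind the racks; origin at the centre of its underside (farther left, behind the left rack, a fixed magnetic stirrer about 140 mm high, with a stand and another beaker on it)
- timer: bystander: small cream-coloured bench timer, 62 x 65 mm, 19 mm high, lying on the worktop behind the racks; origin at the centre of its underside
Things that resemble listed ones, but are neither listed nor needed, are in the scene too. Leave any orange look-alike of the part that bears crucible_center alone. What is shaped like the part that bears vial_center but turquoise is not meant.

How it is judged:
At the end, for the whole second after the job is handed in: Each sample stands in the target compartment that mirrors its starting seat (first from the left to last from the left, and so on): within 14 mm of its centre along each rack axis, foot on its floor (height within 4 mm), tilted under 0.12 rad, at rest (((y of seat_a in the frame of source_rack between 0.076 and 0.116 m and y of bottle_center in the frame of target_rack between -0.11 and -0.082 m) or (y of seat_a in the frame of source_rack between 0.012 and 0.052 m and y of bottle_center in the frame of target_rack between -0.046 and -0.018 m) or (y of seat_a in the frame of source_rack between -0.052 and -0.012 m and y of bottle_center in the frame of target_rack between 0.018 and 0.046 m) or (y of seat_a in the frame of source_rack between -0.116 and -0.076 m and y of bottle_center in the frame of target_rack between 0.082 and 0.11 m)) and x of bottle_center in the frame of target_rack between -0.014 and 0.014 m and z of bottle_center in the frame of target_rack between 0.039 and 0.047 m and angle between each of bottle_center, crucible_center, vial_center, tin_center's own z axis and vertical below 0.12 rad and linear speed of each of bottle, crucible, vial, tin below 0.02 m/s and ((y of seat_b in the frame of source_rack between 0.076 and 0.116 m and y of crucible_center in the frame of target_rack between -0.11 and -0.082 m) or (y of seat_b in the frame of source_rack between 0.012 and 0.052 m and y of crucible_center in the frame of target_rack between -0.046 and -0.018 m) or (y of seat_b in the frame of source_rack between -0.052 and -0.012 m and y of crucible_center in the frame of target_rack between 0.018 and 0.046 m) or (y of seat_b in the frame of source_rack between -0.116 and -0.076 m and y of crucible_center in the frame of target_rack between 0.082 and 0.11 m)) and x of crucible_center in the frame of target_rack between -0.014 and 0.014 m and z of crucible_center in the frame of target_rack between 0.0225 and 0.0305 m and ((y of seat_c in the frame of source_rack between 0.076 and 0.116 m and y of vial_center in the frame of target_rack between -0.11 and -0.082 m) or (y of seat_c in the frame of source_rack between 0.012 and 0.052 m and y of vial_center in the frame of target_rack between -0.046 and -0.018 m) or (y of seat_c in the frame of source_rack between -0.052 and -0.012 m and y of vial_center in the frame of target_rack between 0.018 and 0.046 m) or (y of seat_c in the frame of source_rack between -0.116 and -0.076 m and y of vial_center in the frame of target_rack between 0.082 and 0.11 m)) and x of vial_center in the frame of target_rack between -0.014 and 0.014 m and z of vial_center in the frame of target_rack between 0.029 and 0.037 m and ((y of seat_d in the frame of source_rack between 0.076 and 0.116 m and y of tin_center in the frame of target_rack between -0.11 and -0.082 m) or (y of seat_d in the frame of source_rack between 0.012 and 0.052 m and y of tin_center in the frame of target_rack between -0.046 and -0.018 m) or (y of seat_d in the frame of source_rack between -0.052 and -0.012 m and y of tin_center in the frame of target_rack between 0.018 and 0.046 m) or (y of seat_d in the frame of source_rack between -0.116 and -0.076 m and y of tin_center in the frame of target_rack between 0.082 and 0.11 m)) and x of tin_center in the frame of target_rack between -0.014 and 0.014 m and z of tin_center in the frame of target_rack between 0.02 and 0.028 m); the robot touches nothing.
It fails at once if a sample is tipped by more than 0.7 rad (angle between any of bottle_center, crucible_center, vial_center, tin_center's own z axis and vertical above 0.7 rad).
It fails at once if the beaker is moved by more than 20 mm (distance of beaker from where it was at the start of the episode above 0.02 m).
It fails at once if the timer is moved by more than 20 mm (distance of timer from where it was at the start of the episode above 0.02 m).
It also fails if it takes over 120 s, if anything falls off the work surface, if the arm or the gripper's body presses on something with over 40 N, if the wrist force passes 120 N, or if a joint passes its speed limit or range.

### The arm

A 6-joint arm with a two-finger parallel gripper is mounted at the origin on a cart in front of the work surface, level with it; the furniture and walls round the work are solid. World frame = base frame: x ahead of the robot, y to its left, z up, the work surface at z = 0. Lengths are in m, angles in rad, forces in N, time in s.
With the tool pointing down it reaches from about 0.35 to 0.975 m from the base axis. Payload 4.9 kg.
Tool frame: the origin (TCP) lies at the very end of the fingers, on their centre line; the grasp point (between the pads) lies 19 mm behind it; z points along the fingers, x is the direction in which the jaws open and shut, and the axes are right-handed (so a half turn about z gives the same grasp; the last joint's range is limited). The gripper opens to 85 mm and grips with 20 to 120 N. Pads are 22 mm wide; open, the fingers measure 114 mm over their backs; the gripper's body (76 mm by 85 mm) begins 54 mm behind the grasp point. The pads swing forward as they close: fully open they stand 13 mm farther back than shut.
Start: joints at [1.099, 0.053, 1.613, -0, 1.476, -0.119], TCP at [0.216, 0.586, 0.231] pointing down, gripper open.
Joint ranges: [-3.01, 3.01], [-1.01, 2.22], [0.06, 2.58], [-1.02, 4.17], [0.09, 2.62], [-3.14, 3.14]. Speed limits (rad/s): [2.57, 2.57, 3.14, 3.14, 3.14, 3.14].

### API

Orientations are given as a unit quaternion [w, x, y, z].
In Python, from plant import * gives the robot as it stands.
- The arm moves only by the shell command python3 -m inch 'ROWS'. ROWS is text: rows parted by semicolons, each of 7 numbers parted by spaces: the shift along the tool's x, y, z in m, then the turn, a rotation vector about the tool's x, y, z in rad, then the closure, from 0 (fully open) to 1 (shut). A call has 1 to 10 rows; each row shifts and turns the commanded pose from where the row before left it, along the tool's axes as they then stand; what a row does not reach is not made up. A row lasts 1/12 s, in which the tool goes at most 41.7 mm and 7.16 degrees, less where a joint would pass 70% of its speed; a pose out of reach is approached as far as the arm can. A call with a gripper value outside its range is refused whole. The fingers move at their own pace and stop on an object; the grip force is fixed at half the most. Time passes only in rows, so rows that do not move let the fingers close. It gives the time, the measured TCP pose, the force and the opening at its end, in the units of the state.
- state(): the state, without advancing time (a new reading comes with each control period).
- grab_frame(name): name is "scene" or "side" or "wrist"; returns the picture (384x512x3 uint8, blue, green, red); there is no depth.
- camera_info(name): a dict with "vertical_fov" (degrees; the focal length in pixels is half the picture's height over the tangent of half this angle, whatever the lens; pixels are square), "cx", "cy" (the principal point, pixels), "origin" and "rotation" of the camera in the world. Camera axes: x right, y down, z forward; pixel columns grow to the right and rows downward; lengths in m; the calibration is good to about 2 mm. A picture is of the moment at which its call begins: read the wrist's pose just before it. camera_info takes no time and is no camera call; for the wrist camera it gives the pose at the moment of the call.
- job_done(): hands the job in, once; it reports no verdict.
The state is a dict: "time": time; "joint_pos": joint angles; "joint_vel": joint speeds; "joint_efforts": joint torques, N m; "tool_pos": TCP position; "tool_rot": TCP orientation; "contact_force": force on the tool from outside, world axes, zero at the start; "ft_torque": the same for the moment, N m; "gripper_width": opening from 0.0 (shut) to 1.0 (fully open).
Only numpy, scipy, OpenCV 4.12 (cv2) and the standard library are available. Lean on these libraries where they do the work, as an engineer would, in place of code of your own. Each camera call takes 0.05 s, during which the arm holds its last target.

## Working session

There is one attempt and no reset: what is moved stays moved. The work goes in short steps, Python scripts to look and compute and a shell command to move; the robot and the scene stay as the last step left them, time stands still between calls to the robot, and variables do not carry over. Pictures are saved under pics/ and viewed, and the job is handed in when it is done.

```bash
ls; mkdir -p pics; python3 - <<'E'
from plant import *
import cv2
print(state())
for n in ("scene","side","wrist"):
    print(n,camera_info(n)); cv2.imwrite(f"pics/{n}0.png",grab_frame(n))
E
```

```text
pics
{'time': 0.0, 'joint_pos': array([ 1.09902988e+00,  5.33696259e-02,  1.61430381e+00, -8.35372813e-06,
        1.47600650e+00, -1.19041763e-01]), 'joint_vel': array([ 2.85625898e-04,  1.89420440e-04, -1.10995318e-03, -9.09805510e-04,
        2.29465807e-03, -4.03667958e-05]), 'joint_efforts': array([ 1.06839427e-03, -3.93669176e+01, -3.70178568e+01, -3.08228289e-05,
        7.05790822e-03, -6.82876518e-06]), 'tool_pos': array([0.21564822, 0.58594746, 0.23004925]), 'tool_rot': array([ 4.94826739e-04,  8.20199309e-01,  5.72076922e-01, -9.18883567e-04]), 'contact_force': array([-0.38581222, -0.17912736, -0.40840257]), 'ft_torque': array([ 0.03645952, -0.0169711 , -0.02471852]), 'gripper_width': 0.996904813280044}
scene {'vertical_fov': 42.84006176874419, 'cx': 256.6790357907064, 'cy': 190.4312179887723, 'origin': array([-0.47552298, -0.57863518,  0.61416308]), 'rotation': array([-0.44624913,  0.71672801, -0.45055937,  0.29010159])}
side {'vertical_fov': 57.439023931392434, 'cx': 256.43929738232976, 'cy': 186.1749555393069, 'origin': array([ 0.10739854, -0.51147483,  1.01957799]), 'rotation': array([-0.25765525,  0.86989274, -0.40545002,  0.11185115])}
wrist {'vertical_fov': 61.68673628515629, 'cx': 254.02896276514525, 'cy': 192.0773726476306, 'origin': array([0.1432092 , 0.61237081, 0.37446803]), 'rotation': array([0.12575159, 0.81066793, 0.56527452, 0.08642205])}
```

View pics/scene0.png

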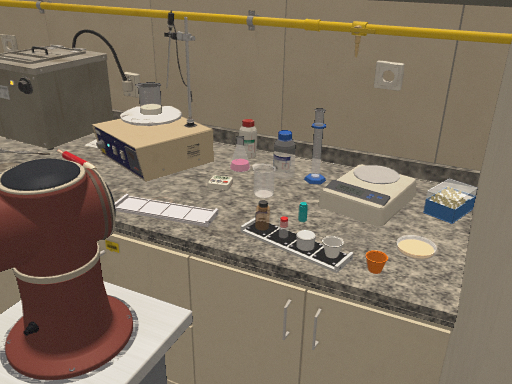

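View pics/side0.png

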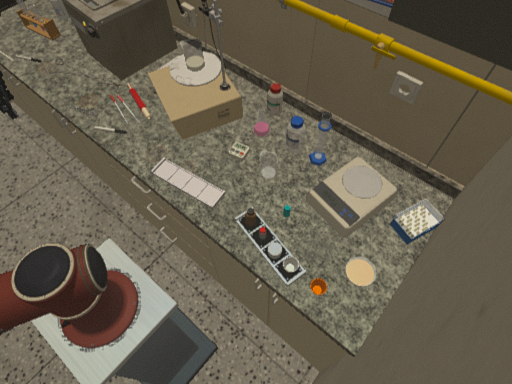

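View pics/wrist0.png

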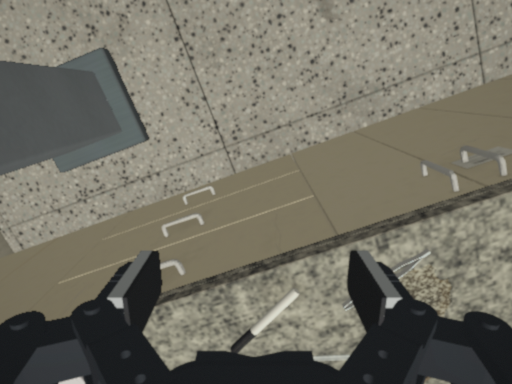

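The scene view shows the aluminium rack at about (295,242) with bottle (263,217), vial with red cap (284,228), tin (305,241) and crucible (333,248), left to right. The target rack is at (165,209). Look-alikes are the orange crucible (376,261) and the turquoise vial (303,212), and both are outside the rack. Next I'll crop in on this area.

```bash
cat > h.py <<'E'
from plant import *
import cv2, numpy as np
from scipy.spatial.transform import Rotation as R
def cam(n):
    c=camera_info(n); q=c['rotation']; f=192/np.tan(np.radians(c['vertical_fov'])/2)
    return np.array(c['origin']),R.from_quat([q[1],q[2],q[3],q[0]]).as_matrix(),f,c['cx'],c['cy']
def ray(C,u,v):
    o,M,f,cx,cy=C; d=M@np.array([(u-cx)/f,(v-cy)/f,1]); return o,d
def plane(C,u,v,z):
    o,d=ray(C,u,v); return o+d*(z-o[2])/d[2]
def proj(C,p):
    o,M,f,cx,cy=C; q=M.T@(np.array(p)-o); return np.array([cx+f*q[0]/q[2],cy+f*q[1]/q[2]])
E
python3 - <<'E'
import cv2
a=cv2.imread('pics/scene0.png');b=cv2.imread('pics/side0.png')
cv2.imwrite('pics/c1.png',cv2.resize(a[190:280,230:400],None,fx=4.5,fy=4.5,interpolation=cv2.INTER_CUBIC))
cv2.imwrite('pics/c2.png',cv2.resize(b[195:305,220:340],None,fx=5,fy=5,interpolation=cv2.INTER_CUBIC))
cv2.imwrite('pics/c3.png',cv2.resize(b[150:215,140:240],None,fx=7,fy=7,interpolation=cv2.INTER_CUBIC))
cv2.imwrite('pics/c4.png',cv2.resize(a[185:235,100:225],None,fx=6,fy=6,interpolation=cv2.INTER_CUBIC))
E
```

```text
(no output)
```

View pics/c1.png

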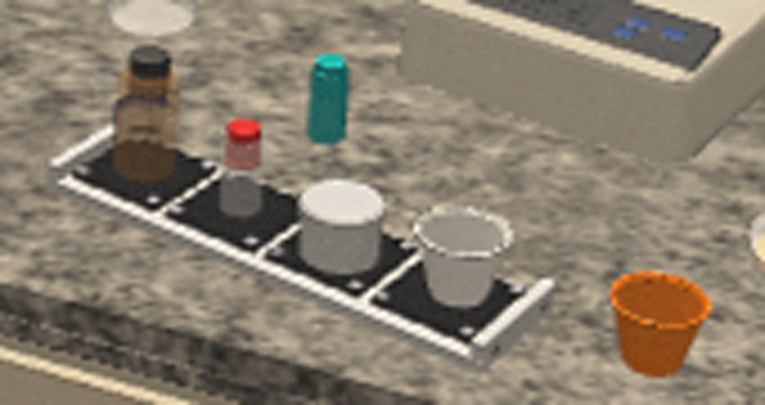

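View pics/c2.png

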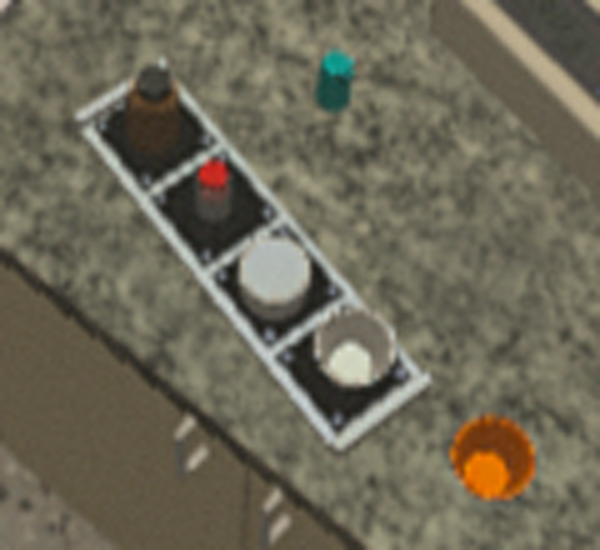

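View pics/c3.png

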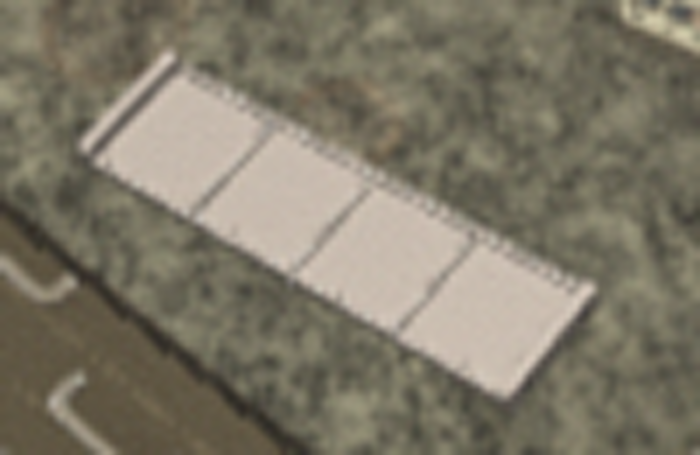

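View pics/c4.png

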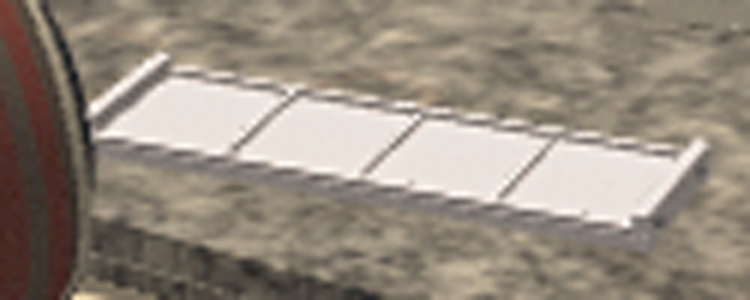

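```bash
python3 - <<'E'
from h import *
S=cam('side');A=cam('scene')
def s(x0,y0,k,pts,C,z):
    return np.array([plane(C,x0+(X+.5)/k-.5,y0+(Y+.5)/k-.5,z)[:2] for X,Y in pts])
src=s(220,195,5,[(78,118),(163,62),(430,380),(338,447)],S,.018)
tg=s(140,150,7,[(80,150),(172,50),(595,290),(510,400)],S,.018)
tg2=s(100,185,6,[(90,122),(163,53),(708,145),(650,222)],A,.018)
src2=s(230,190,4.5,[(55,165),(110,128),(552,285),(472,352)],A,.018)
for n,q in(('src',src),('src2',src2),('tg',tg),('tg2',tg2)):
    d=(q[0]+q[1])/2-(q[2]+q[3])/2
    print(n,q.round(3).tolist(),'c',q.mean(0).round(4),'len',np.linalg.norm(d).round(4),'yaw',np.degrees(np.arctan2(-d[0],d[1])).round(1),'w',np.linalg.norm(q[0]-q[1]).round(3),np.linalg.norm(q[2]-q[3]).round(3))
# tops: side crop
for n,p,z in (('bottle',(155,82),.082),('vial',(214,172),.062),('tin',(275,270),.044),('cruc',(355,345),.049)):
    print(n,s(220,195,5,[p],S,z).round(4))
for n,p,z in (('bottle',(151,58),.082),('vial',(244,128),.062),('tin',(341,203),.044),('cruc',(463,232),.049)):
    print(n,s(230,190,4.5,[p],A,z).round(4))
E
```

```text
src [[0.451, -0.113], [0.517, -0.128], [0.455, -0.387], [0.389, -0.37]] c [ 0.4528 -0.2495] len 0.2657 yaw -13.4 w 0.068 0.068
src2 [[0.451, -0.112], [0.502, -0.121], [0.455, -0.386], [0.381, -0.367]] c [ 0.4471 -0.2464] len 0.2667 yaw -12.6 w 0.051 0.076
tg [[0.399, 0.239], [0.471, 0.251], [0.504, -0.016], [0.434, -0.027]] c [0.4519 0.1118] len 0.2688 yaw 7.3 w 0.073 0.071
tg2 [[0.402, 0.237], [0.471, 0.253], [0.504, -0.014], [0.434, -0.026]] c [0.4528 0.1124] len 0.2674 yaw 7.0 w 0.071 0.071
bottle [[ 0.4769 -0.1577]]
vial [[ 0.4609 -0.2176]]
tin [[ 0.4416 -0.2807]]
cruc [[ 0.4334 -0.3459]]
bottle [[ 0.4757 -0.1563]]
vial [[ 0.4606 -0.2166]]
tin [[ 0.4407 -0.2783]]
cruc [[ 0.4334 -0.344 ]]
```

Confirmed in the crops: on the rack, left to right, are bottle, red-cap vial, tin and white crucible. The orange crucible and the turquoise vial stand off the rack. The two views agree to about 2 mm. Next I'll check clearance to the bystanders and work out the first move.

```bash
python3 - <<'E'
from h import *
S=cam('side');A=cam('scene')
for n,u,v,z in (('stir front-bottom',207,136,0),('stir right bottom',242,117,0),('stir topfront',205,116,.1),('stir left top',150,75,.1),('beaker base',268,174,0),('timer',239,151,.019),('turq',287,214,0),('orange',318,287,.03)): print(n,plane(S,u,v,z).round(3))
import cv2
def wb(name,C,y,x):pass
st=state();M=R.from_quat(np.roll(st['tool_rot'],-1)).as_matrix()
print(M.round(3))
for n,g,a in (('bottle',[.4765,-.157,.2],-13.2),):
    d=M.T@(np.array(g)-st['tool_pos']); print(n,d.round(4))
E
```

```text
stir front-bottom [0.649 0.213 0.   ]
stir right bottom [0.807 0.175 0.   ]
stir topfront [0.658 0.214 0.1  ]
stir left top [0.677 0.537 0.1  ]
beaker base [ 0.661 -0.077  0.   ]
timer [0.662 0.06  0.019]
turq [ 0.577 -0.226  0.   ]
orange [ 0.435 -0.444  0.03 ]
[[ 0.345  0.938 -0.001]
 [ 0.938 -0.345 -0.001]
 [-0.002 -0.    -1.   ]]
bottle [-0.6072  0.5015  0.0312]
```

```bash
python3 -m inch '0 0 0 0 0 0.1 0; 0 0 0 0 0 0.1 0;0 0 0 0 0 0.1 0;0 0 0 0 0 0.1 0'
```

```text
time: 0.48
tool_pos: [0.2158, 0.5863, 0.2308]
tool_rot: [0.0, 0.919, 0.395, -0.0]
contact_force: [-0.4, -0.1, -0.4]
gripper_width: 0.998
```

```bash
python3 -m inch '0 0 0 0 0 0.104 0;0 0 0 0 0 0.104 0;0 0 0 0 0 0.104 0;0 0 0 0 0 0.104 0;0 0 0 0 0 0.104 0;0 0 0 0 0 0.104 0;0 0 0 0 0 0.104 0;0 0 0 0 0 0.104 0;0 0 0 0 0 0.104 0;0 0 0 0 0 0.104 0'
cat >> h.py <<'E'
def to(g,ang=None):
    """shift in tool axes from the measured pose to world g, and turn about tool z to bring tool x to ang (deg)"""
    st=state();M=R.from_quat(np.roll(st['tool_rot'],-1)).as_matrix()
    a=np.degrees(np.arctan2(M[1,0],M[0,0]))
    print('pos',st['tool_pos'].round(4),'tilt',M[2].round(3),'ang',a.round(2),'w',st['gripper_width'].round(3),'t',round(st['time'],2))
    print('shift',(M.T@(np.array(g)-st['tool_pos'])).round(4),'turn',None if ang is None else -np.radians(ang-a).round(4), 'F',st['contact_force'].round(1))
E
python3 -c "
from h import *
to([.4765,-.157,.2],-13.2)
print(state()['joint_pos'])"
```

```text
time: 1.32
tool_pos: [0.2158, 0.5863, 0.2308]
tool_rot: [0.0, 0.994, -0.113, -0.0]
contact_force: [-0.8, 0.0, -0.8]
gripper_width: 0.998Traceback (most recent call last):
  File "<string>", line 3, in <module>
    to([.4765,-.157,.2],-13.2)
    ~~^^^^^^^^^^^^^^^^^^^^^^^^
  File "h.py", line 17, in to
    print('pos',st['tool_pos'].round(4),'tilt',M[2].round(3),'ang',a.round(2),'w',st['gripper_width'].round(3),'t',round(st['time'],2))
                                                                                  ^^^^^^^^^^^^^^^^^^^^^^^^^
AttributeError: 'float' object has no attribute 'round'
```

```bash
sed -i "s/st\['gripper_width'\].round(3)/round(float(st['gripper_width']),3)/" h.py; python3 -c "
from h import *
to([.4765,-.157,.2],-13.2)
print(state()['joint_pos'])"
```

```text
pos [0.2158 0.5863 0.2308] tilt [-0.     0.001 -1.   ] ang -13.01 w 0.998 t 1.32
shift [0.4214 0.6654 0.0313] turn 0.0032 F [-0.8  0.  -0.8]
[ 1.09900093e+00  5.29424535e-02  1.61350565e+00 -4.85442337e-06
  1.47600544e+00  1.32615494e+00]
```

```bash
python3 -m inch '.021 .033 0 0 0 0 0;.021 .033 0 0 0 0 0;.021 .033 0 0 0 0 0;.021 .033 0 0 0 0 0;.021 .033 0 0 0 0 0;.021 .033 0 0 0 0 0;.021 .033 0 0 0 0 0;.021 .033 0 0 0 0 0;.021 .033 0 0 0 0 0;.021 .033 0 0 0 0 0'; python3 -m inch '.021 .033 0 0 0 0 0;.021 .033 0 0 0 0 0;.021 .033 0 0 0 0 0;.021 .033 0 0 0 0 0;.021 .033 0 0 0 0 0;.021 .033 0 0 0 0 0;.021 .033 0 0 0 0 0;.021 .033 0 0 0 0 0;.021 .033 0 0 0 0 0;.021 .033 0 0 0 0 0'; python3 -m inch '0 0 0 0 0 0 0;0 0 0 0 0 0 0'
python3 -c "
from h import *
to([.4765,-.157,.2],-13.2)
cv2.imwrite('pics/w1.png',grab_frame('wrist'))"
```

```text
time: 2.15
tool_pos: [0.3481, 0.2166, 0.2311]
tool_rot: [-0.0, 0.994, -0.11, 0.0]
contact_force: [1.4, 0.1, -0.2]
gripper_width: 1.004
time: 2.98
tool_pos: [0.4804, -0.1519, 0.231]
tool_rot: [-0.0, 0.994, -0.111, -0.0]
contact_force: [0.2, -0.1, -0.2]
gripper_width: 1.004
time: 3.15
tool_pos: [0.4802, -0.1513, 0.2306]
tool_rot: [-0.0, 0.994, -0.112, -0.001]
contact_force: [0.2, -0.3, 0.3]
gripper_width: 0.995
pos [ 0.4802 -0.1513  0.2306] tilt [-0.002 -0.001 -1.   ] ang -12.9 w 0.995 t 3.15
shift [-0.0023  0.0064  0.0306] turn 0.0052 F [ 0.2 -0.3  0.3]
```

View pics/w1.png

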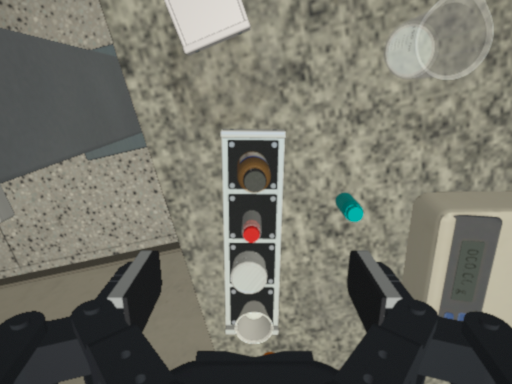

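The wrist view looks straight down on the rack. Tops are at bottle (255,181), vial (251,233), tin (249,272) and crucible (254,326). The rack's far corners are at (222,132) and (285,132).

```bash
python3 -c "
from h import *
W=cam('wrist')
for n,u,v,z in (('bottle',255,181,.082),('vial',251,233,.062),('tin',249,272,.044),('cruc',254,326,.049),('rackL',222,132,.018),('rackR',285,132,.018),('tgt near-left corner',187,52,.018),('tgt corner2',248,29,.018)): print(n,plane(W,u,v,z).round(4))
x=np.array([.974,-.228]);y=np.array([.228,.974]);c=np.array([.4528,-.2495])
for k in (96,32,-32,-96): print((c+y*k/1000).round(4))
"
```

```text
bottle [ 0.4795 -0.1552  0.082 ]
vial [ 0.4615 -0.2156  0.062 ]
tin [ 0.446  -0.2717  0.044 ]
cruc [ 0.4357 -0.3433  0.049 ]
rackL [ 0.4527 -0.11    0.018 ]
rackR [ 0.5203 -0.1253  0.018 ]
tgt near-left corner [ 0.4382 -0.0235  0.018 ]
tgt corner2 [ 0.5039 -0.0166  0.018 ]
[ 0.4747 -0.156 ]
[ 0.4601 -0.2183]
[ 0.4455 -0.2807]
[ 0.4309 -0.343 ]
```

```bash
python3 -m inch '-.0015 .0054 .02 0 0 0.004 0;0 0 .03 0 0 0 0;0 0 .03 0 0 0 0;0 0 .03 0 0 0 0;0 0 .03 0 0 0 0;0 0 .025 0 0 0 0;0 0 .02 0 0 0 0;0 0 .015 0 0 0 0;0 0 .0125 0 0 0 0;0 0 0 0 0 0 0'
python3 -c "
from h import *
to([.4775,-.1562,.018],-13.2)
cv2.imwrite('pics/w2.png',grab_frame('wrist'))"
```

```text
time: 4.03
tool_pos: [0.4752, -0.1521, 0.0159]
tool_rot: [-0.001, 0.994, -0.112, -0.003]
contact_force: [-0.4, -0.5, 0.1]
gripper_width: 0.998
pos [ 0.4752 -0.1521  0.0159] tilt [-0.006 -0.002 -1.   ] ang -12.83 w 0.998 t 4.03
shift [ 0.0032  0.0035 -0.0021] turn 0.0064 F [-0.4 -0.5  0.1]
```

View pics/w2.png

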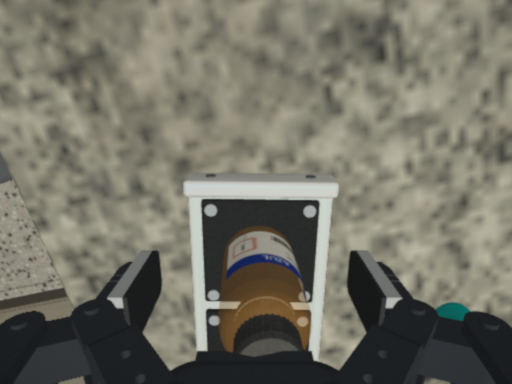

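The bottle sits between the jaws, about 3 mm toward the tool's +x side (pixel column 266 against a jaw middle of 256). I'll correct that and close.

```bash
python3 -m inch '.003 .0035 -.002 0 0 0.006 0;0 0 0 0 0 0 0;0 0 0 0 0 0 0'; python3 -m inch '0 0 0 0 0 0 1;0 0 0 0 0 0 1;0 0 0 0 0 0 1;0 0 0 0 0 0 1;0 0 0 0 0 0 1;0 0 0 0 0 0 1;0 0 0 0 0 0 1;0 0 0 0 0 0 1'
python3 -c "
from h import *
to([.4775,-.1562,.018],-13.2)
cv2.imwrite('pics/w3.png',grab_frame('wrist'))"
```

```text
time: 4.33
tool_pos: [0.4812, -0.1594, 0.0226]
tool_rot: [0.001, 0.993, -0.116, 0.002]
contact_force: [-0.2, -0.4, 0.5]
gripper_width: 1.003
time: 5.0
tool_pos: [0.4801, -0.159, 0.0211]
tool_rot: [0.0, 0.993, -0.116, 0.0]
contact_force: [0.4, -0.1, 2.6]
gripper_width: 0.367
pos [ 0.4801 -0.159   0.0211] tilt [ 0.001  0.    -1.   ] ang -13.29 w 0.367 t 5.0
shift [-0.0032 -0.0021  0.0031] turn -0.0016 F [ 0.4 -0.1  2.6]
```

View pics/w3.png

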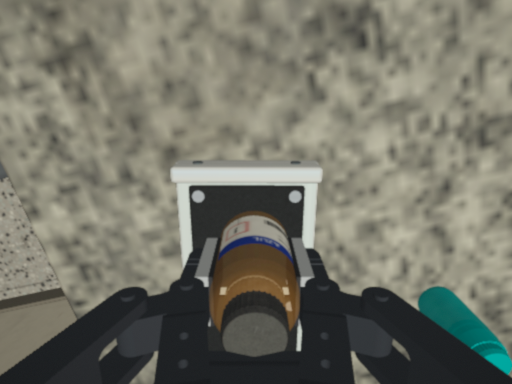

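The jaws have closed on the bottle body and it looks centred. Next I'll lift it.

```bash
python3 -m inch '0 0 -.01 0 0 0 1;0 0 -.015 0 0 0 1;0 0 -.02 0 0 0 1;0 0 -.02 0 0 0 1;0 0 -.02 0 0 0 1;0 0 -.015 0 0 0 1;0 0 -.01 0 0 0 1;0 0 0 0 0 0 1;0 0 0 0 0 0 1;0 0 0 0 0 0 1'
python3 -c "
from h import *
to([.4642,.0169,.12],7.15)
W=cam('wrist'); im=grab_frame('wrist');cv2.imwrite('pics/w4.png',im)
cv2.imwrite('pics/s4.png',cv2.resize(grab_frame('scene')[150:270,200:360],None,fx=4.5,fy=4.5))"
```

```text
time: 5.88
tool_pos: [0.479, -0.1584, 0.1295]
tool_rot: [-0.0, 0.993, -0.116, -0.001]
contact_force: [0.2, 0.1, -0.2]
gripper_width: 0.367
pos [ 0.479  -0.1584  0.1295] tilt [-0.002 -0.001 -1.   ] ang -13.29 w 0.367 t 5.88
shift [-0.0547 -0.1672  0.0097] turn -0.3568 F [ 0.2  0.1 -0.2]
```

View pics/s4.png

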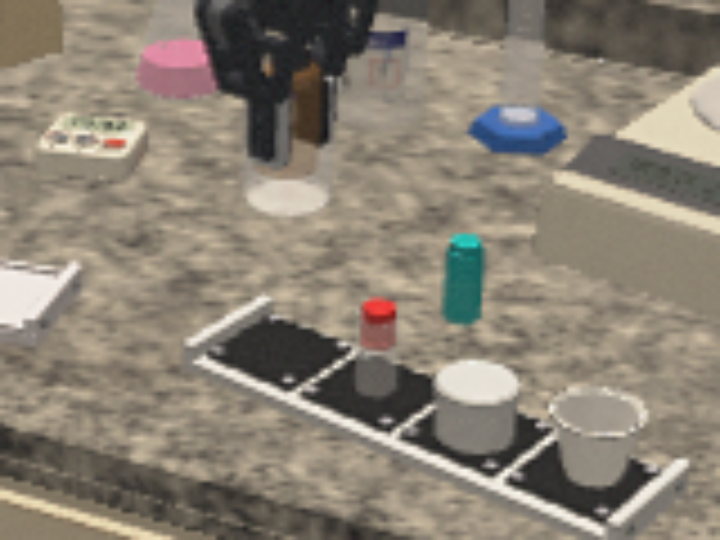

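The bottle is lifted clear and upright, and the other three samples haven't moved. Next I'll carry it across to the target.

```bash
python3 -m inch '-.007 -.021 0 0 0 0 1;-.009 -.027 0 0 0 0 1;-.009 -.028 0 0 0 0 1;-.009 -.028 0 0 0 0 1;-.009 -.027 0 0 0 0 1;-.007 -.021 0 0 0 0 1;-.005 -.012 0 0 0 0 1;0 0 0 0 0 -.06 1;0 0 0 0 0 -.06 1;0 0 0 0 0 -.06 1'
python3 -m inch '0 0 0 0 0 -.06 1;0 0 0 0 0 -.06 1;0 0 0 0 0 -.057 1;0 0 0 0 0 0 1;0 0 0 0 0 0 1;0 0 0 0 0 0 1'
python3 -c "
from h import *
to([.4642,.0169,.12],7.15)
W=cam('wrist'); im=grab_frame('wrist');cv2.imwrite('pics/w5.png',im)"
```

```text
time: 6.82
tool_pos: [0.4632, 0.014, 0.1296]
tool_rot: [-0.0, 1.0, -0.024, -0.001]
contact_force: [0.4, -0.3, 0.1]
gripper_width: 0.369
time: 7.32
tool_pos: [0.4636, 0.0135, 0.1302]
tool_rot: [-0.0, 0.998, 0.062, -0.001]
contact_force: [-0.9, 0.0, -0.3]
gripper_width: 0.368
pos [0.4636 0.0135 0.1302] tilt [-0.001 -0.    -1.   ] ang 7.09 w 0.368 t 7.32
shift [ 0.001  -0.0033  0.0102] turn -0.001 F [-0.9  0.  -0.3]
```

View pics/w5.png

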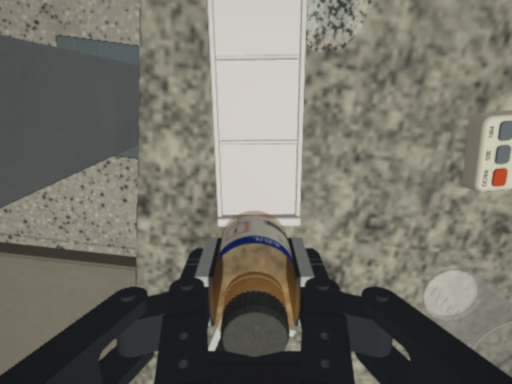

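The bottle is held upright. The target rack fills the upper middle of the picture, with its right end cheek at row ~222 and ribs at rows 142 and 57. I'll compute where those lie.

```bash
python3 -c "
from h import *
W=cam('wrist'); print(W[0])
for n,u,v,z in (('cheekL',217,225,.018),('cheekR',300,223,.018),('rib1L',214,143,.012),('rib1R',301,142,.012),('rib2L',213,58,.012),('rib2R',305,57,.012)): print(n,plane(W,u,v,z).round(4))
t=state()['tool_pos']; print('tip',proj(W,t), 'tip on table below', proj(W,[t[0],t[1],.008]))
"
```

```text
[0.453913   0.08932937 0.27465543]
cheekL [ 0.4358 -0.0247  0.018 ]
cheekR [ 0.5068 -0.014   0.018 ]
rib1L [0.4265 0.0447 0.012 ]
rib1R [0.4969 0.0543 0.012 ]
rib2L [0.4202 0.1088 0.012 ]
rib2R [0.4892 0.1181 0.012 ]
tip [254.78837127 251.05710732] tip on table below [254.45707823 183.51798941]
```

```bash
python3 -c "
from h import *
W=cam('wrist'); im=cv2.imread('pics/w5.png'); cv2.imwrite('pics/w5c.png',cv2.resize(im[200:384,180:330],None,fx=3,fy=3))
t=state()['tool_pos']
for dz in (.05,.06,.07): print(dz,plane(W,255,322,t[2]+dz)-t)
"
```

```text
0.05 [ 0.00012497 -0.00134094  0.05      ]
0.06 [-0.00092867  0.00684445  0.06      ]
0.07 [-0.00198231  0.01502984  0.07      ]
```

View pics/w5c.png

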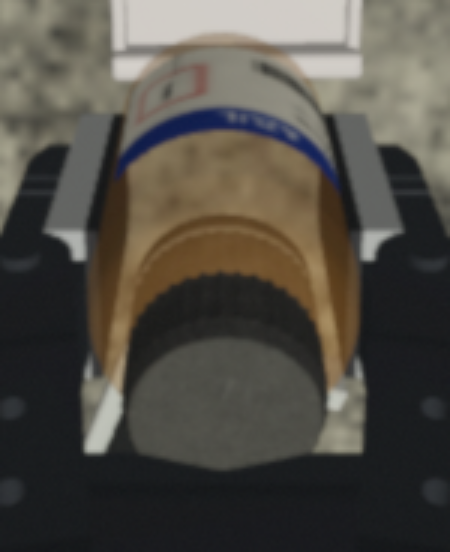

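```bash
python3 -m inch '.0015 -.001 .02 0 0 0 1;0 0 .022 0 0 0 1;0 0 .022 0 0 0 1;0 0 .018 0 0 0 1;0 0 .014 0 0 0 1;0 0 .01 0 0 0 1;0 0 0 0 0 0 1;0 0 0 0 0 0 1;0 0 0 0 0 0 1;0 0 0 0 0 0 1'
python3 -c "
from h import *
to([.465,.0145,.0175],7.15)"
```

```text
time: 8.2
tool_pos: [0.4665, 0.0145, 0.0261]
tool_rot: [0.0, 0.998, 0.062, 0.001]
contact_force: [-0.6, -0.4, 0.2]
gripper_width: 0.371
pos [0.4665 0.0145 0.0261] tilt [ 0.002  0.001 -1.   ] ang 7.16 w 0.371 t 8.2
shift [-0.0015 -0.0002  0.0086] turn 0.0001 F [-0.6 -0.4  0.2]
```

```bash
python3 -m inch '-.001 0 .004 0 0 0 1;0 0 .002 0 0 0 1;0 0 .001 0 0 0 1;0 0 0 0 0 0 1;0 0 0 0 0 0 1;0 0 0 0 0 0 1'
python3 -c "
from h import *
to([.465,.0145,.0175],7.15)"
```

```text
time: 8.7
tool_pos: [0.4644, 0.0145, 0.0179]
tool_rot: [0.0, 0.998, 0.062, 0.0]
contact_force: [0.1, 0.2, -0.4]
gripper_width: 0.366
pos [0.4644 0.0145 0.0179] tilt [ 0.  0. -1.] ang 7.16 w 0.366 t 8.7
shift [0.0006 0.0001 0.0004] turn 0.0002 F [ 0.1  0.2 -0.4]
```

```bash
python3 -m inch '0 0 .001 0 0 0 1;0 0 0 0 0 0 1;0 0 0 0 0 0 1'; python3 -m inch '0 0 .0007 0 0 0 1;0 0 0 0 0 0 1;0 0 0 0 0 0 1'
```

```text
time: 8.95
tool_pos: [0.4646, 0.0145, 0.0172]
tool_rot: [0.0, 0.998, 0.062, 0.0]
contact_force: [-1.4, 0.4, 1.8]
gripper_width: 0.367
time: 9.2
tool_pos: [0.4647, 0.0145, 0.0171]
tool_rot: [0.0, 0.998, 0.063, -0.0]
contact_force: [-3.4, -0.4, 7.4]
gripper_width: 0.369
```

The floor pushes back with 7 N, so the bottle is down. I'll release it and rise.

```bash
python3 -m inch '0 0 -.0007 0 0 0 0.9;0 0 0 0 0 0 0.6;0 0 0 0 0 0 0.4;0 0 0 0 0 0 0.2;0 0 0 0 0 0 0;0 0 0 0 0 0 0;0 0 0 0 0 0 0;0 0 0 0 0 0 0'; python3 -m inch '0 0 -.01 0 0 0 0;0 0 -.02 0 0 0 0;0 0 -.03 0 0 0 0;0 0 -.03 0 0 0 0;0 0 -.03 0 0 0 0;0 0 -.03 0 0 0 0;0 0 -.02 0 0 0 0;0 0 0 0 0 0 0;0 0 0 0 0 0 0'
python3 -c "
from h import *
to([.4615,-.217,.187],-13.2)
cv2.imwrite('pics/w6.png',grab_frame('wrist'))"
```

```text
time: 9.87
tool_pos: [0.4643, 0.0145, 0.0167]
tool_rot: [-0.0, 0.998, 0.062, -0.0]
contact_force: [-0.3, -0.4, 0.6]
gripper_width: 1.002
time: 10.62
tool_pos: [0.4653, 0.0144, 0.189]
tool_rot: [0.0, 0.998, 0.062, 0.002]
contact_force: [-0.6, -1.1, -0.7]
gripper_width: 0.999
pos [0.4653 0.0144 0.189 ] tilt [ 0.004  0.001 -1.   ] ang 7.16 w 0.999 t 10.62
shift [-0.0326  0.2291  0.0022] turn 0.3554 F [-0.6 -1.1 -0.7]
```

View pics/w6.png

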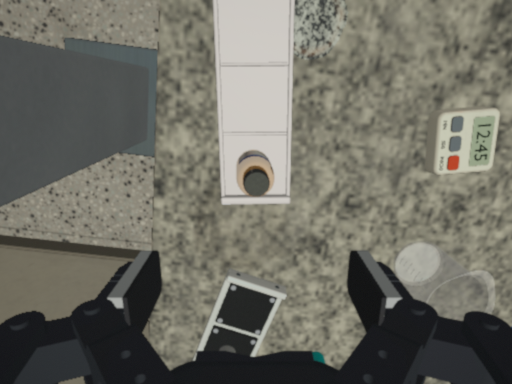

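The bottle stands in the rightmost compartment, cap at (256,183). Next is the vial.

```bash
python3 -m inch '-.003 .02 0 0 0 0 0;-.005 .032 0 0 0 0 0;-.005 .034 0 0 0 0 0;-.005 .034 0 0 0 0 0;-.005 .034 0 0 0 0 0;-.005 .034 0 0 0 0 0;-.003 .025 0 0 0 0 0;-.002 .016 0 0 0 .06 0;0 0 0 0 0 .1 0;0 0 0 0 0 .1 0'
python3 -m inch '0 0 0 0 0 .095 0;0 0 0 0 0 0 0;0 0 0 0 0 0 0;0 0 0 0 0 0 0'
python3 -c "
from h import *
to([.461,-.217,.022],-13.2)"
```

```text
time: 11.5
tool_pos: [0.4588, -0.2173, 0.1842]
tool_rot: [-0.001, 0.997, -0.071, -0.002]
contact_force: [1.3, 0.2, 0.1]
gripper_width: 1.001
time: 11.83
tool_pos: [0.4596, -0.2164, 0.1856]
tool_rot: [-0.0, 0.994, -0.114, -0.001]
contact_force: [0.5, -0.3, 0.5]
gripper_width: 1.002
pos [ 0.4596 -0.2164  0.1856] tilt [-0.002 -0.001 -1.   ] ang -13.06 w 1.002 t 11.83
shift [0.0018 0.0004 0.1636] turn 0.0025 F [ 0.5 -0.3  0.5]
```

```bash
python3 -m inch '.0015 0 .015 0 0 0 0;0 0 .025 0 0 0 0;0 0 .03 0 0 0 0;0 0 .03 0 0 0 0;0 0 .024 0 0 0 0;0 0 .018 0 0 0 0;0 0 .012 0 0 0 0;0 0 .0095 0 0 0 0;0 0 0 0 0 0 0;0 0 0 0 0 0 0'
python3 -m inch '0 0 0 0 0 0 0;0 0 0 0 0 0 0'
python3 -c "
from h import *
to([.461,-.217,.022],-13.2)
cv2.imwrite('pics/w7.png',grab_frame('wrist'))"
```

```text
time: 12.67
tool_pos: [0.4619, -0.2173, 0.0236]
tool_rot: [0.0, 0.993, -0.115, 0.0]
contact_force: [-0.3, 0.7, 0.7]
gripper_width: 1.003
time: 12.83
tool_pos: [0.4627, -0.2179, 0.0249]
tool_rot: [0.001, 0.993, -0.115, 0.001]
contact_force: [-0.6, -0.6, -0.8]
gripper_width: 0.996
pos [ 0.4627 -0.2179  0.0249] tilt [ 0.003  0.001 -1.   ] ang -13.17 w 0.996 t 12.83
shift [-0.0019 -0.0005  0.0029] turn 0.0006 F [-0.6 -0.6 -0.8]
```

View pics/w7.png

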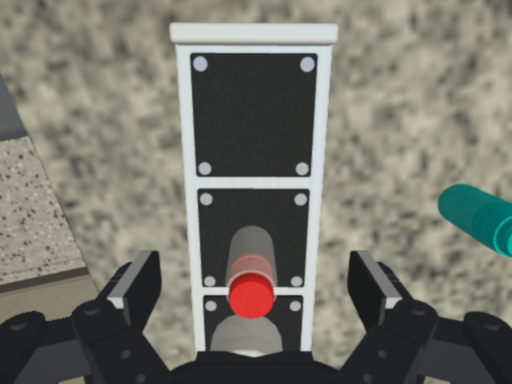

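The vial is centred between the jaws (cap at (251,295)). I'll make a small trim and close.

```bash
python3 -m inch '-.0015 0 .001 0 0 0 0;0 0 0 0 0 0 0;0 0 0 0 0 0 1;0 0 0 0 0 0 1;0 0 0 0 0 0 1;0 0 0 0 0 0 1;0 0 0 0 0 0 1;0 0 0 0 0 0 1;0 0 0 0 0 0 1;0 0 0 0 0 0 1'
python3 -m inch '0 0 0 0 0 0 1;0 0 0 0 0 0 1'
python3 -c "
from h import *
to([.461,-.217,.022],-13.2)
cv2.imwrite('pics/w8.png',grab_frame('wrist'))"
```

```text
time: 13.72
tool_pos: [0.4604, -0.2169, 0.0225]
tool_rot: [0.0, 0.993, -0.115, 0.0]
contact_force: [-0.2, 0.0, 0.7]
gripper_width: 0.241
time: 13.88
tool_pos: [0.4603, -0.217, 0.0225]
tool_rot: [0.0, 0.993, -0.115, 0.0]
contact_force: [0.7, -0.4, 1.9]
gripper_width: 0.242
pos [ 0.4603 -0.217   0.0225] tilt [ 0.  0. -1.] ang -13.18 w 0.242 t 13.88
shift [ 0.0006 -0.0001  0.0005] turn 0.0004 F [ 0.7 -0.4  1.9]
```

View pics/w8.png

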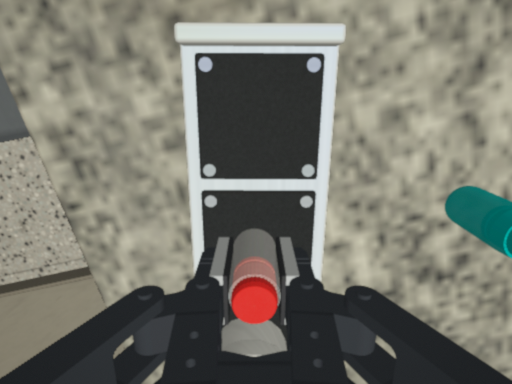

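The jaws hold the vial (opening 0.242). I'll lift it and carry it over.

```bash
python3 -m inch '0 0 -.01 0 0 0 1;0 0 -.015 0 0 0 1;0 0 -.02 0 0 0 1;0 0 -.02 0 0 0 1;0 0 -.02 0 0 0 1;0 0 -.015 0 0 0 1;0 0 -.01 0 0 0 1;0 0 0 0 0 0 1;0 0 0 0 0 0 1;0 0 0 0 0 0 1'
python3 -c "
from h import *
to([.4575,.081,.0185],7.15)"
```

```text
time: 14.77
tool_pos: [0.4594, -0.2164, 0.1311]
tool_rot: [-0.0, 0.993, -0.115, -0.001]
contact_force: [0.4, 1.3, -0.4]
gripper_width: 0.239
pos [ 0.4594 -0.2164  0.1311] tilt [-0.002 -0.001 -1.   ] ang -13.18 w 0.239 t 14.77
shift [-0.0695 -0.289   0.1129] turn -0.3548 F [ 0.4  1.3 -0.4]
```

```bash
python3 -m inch '-.005 -.02 0 0 0 0 1;-.007 -.029 0 0 0 0 1;-.0075 -.031 0 0 0 0 1;-.0075 -.031 0 0 0 0 1;-.0075 -.031 0 0 0 0 1;-.0075 -.031 0 0 0 0 1;-.0075 -.031 0 0 0 0 1;-.007 -.03 0 0 0 0 1;-.0065 -.027 0 0 0 0 1;-.0065 -.028 0 0 0 0 1'
python3 -m inch '0 0 0 0 0 -.06 1;0 0 0 0 0 -.06 1;0 0 0 0 0 -.06 1;0 0 0 0 0 -.06 1;0 0 0 0 0 -.06 1;0 0 0 0 0 -.055 1;0 0 0 0 0 0 1;0 0 0 0 0 0 1;0 0 0 0 0 0 1'
python3 -c "
from h import *
to([.4575,.081,.0185],7.15)
W=cam('wrist');cv2.imwrite('pics/w9.png',grab_frame('wrist'))"
```

```text
time: 15.6
tool_pos: [0.457, 0.0818, 0.1306]
tool_rot: [0.0, 0.993, -0.115, -0.001]
contact_force: [0.8, -0.3, -0.1]
gripper_width: 0.241
time: 16.35
tool_pos: [0.4579, 0.0804, 0.1314]
tool_rot: [-0.0, 0.998, 0.062, -0.001]
contact_force: [0.5, -0.5, 0.0]
gripper_width: 0.242
pos [0.4579 0.0804 0.1314] tilt [-0.002 -0.    -1.   ] ang 7.09 w 0.242 t 16.35
shift [-1.000e-04 -7.000e-04  1.129e-01] turn -0.001 F [ 0.5 -0.5  0. ]
```

View pics/w9.png

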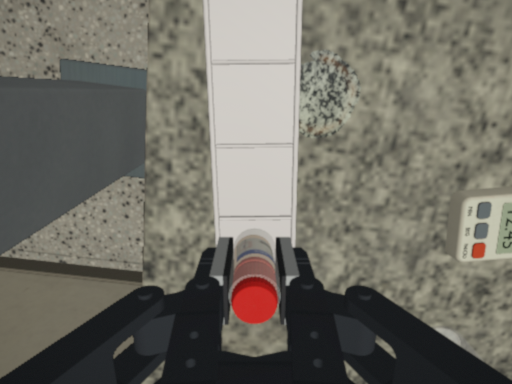

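The vial is upright in the jaws above the second compartment from the right. Next I'll lower it.

```bash
python3 -m inch '0 -.0005 .02 0 0 0 1;0 0 .022 0 0 0 1;0 0 .022 0 0 0 1;0 0 .018 0 0 0 1;0 0 .014 0 0 0 1;0 0 .01 0 0 0 1;0 0 0 0 0 0 1;0 0 0 0 0 0 1;0 0 0 0 0 0 1;0 0 0 0 0 0 1'
python3 -c "
from h import *
to([.4575,.081,.0185],7.15)"
```

```text
time: 17.23
tool_pos: [0.4594, 0.0809, 0.0276]
tool_rot: [0.0, 0.998, 0.062, 0.001]
contact_force: [-0.8, -0.8, -0.3]
gripper_width: 0.242
pos [0.4594 0.0809 0.0276] tilt [ 0.002  0.    -1.   ] ang 7.16 w 0.242 t 17.23
shift [-0.0019 -0.0003  0.0091] turn 0.0001 F [-0.8 -0.8 -0.3]
```

```bash
python3 -m inch '-.001 0 .004 0 0 0 1;0 0 .002 0 0 0 1;0 0 .001 0 0 0 1;0 0 0 0 0 0 1;0 0 0 0 0 0 1;0 0 0 0 0 0 1'; python3 -m inch '0 0 .001 0 0 0 1;0 0 0 0 0 0 1;0 0 0 0 0 0 1'
```

```text
time: 17.73
tool_pos: [0.4574, 0.0808, 0.0193]
tool_rot: [0.0, 0.998, 0.062, 0.0]
contact_force: [0.1, 1.0, -0.7]
gripper_width: 0.243
time: 17.98
tool_pos: [0.4576, 0.0808, 0.0185]
tool_rot: [0.0, 0.998, 0.062, 0.0]
contact_force: [0.0, -0.2, 1.0]
gripper_width: 0.241
```

```bash
python3 -m inch '0 0 .0008 0 0 0 1;0 0 0 0 0 0 1;0 0 0 0 0 0 1'
```

```text
time: 18.23
tool_pos: [0.4576, 0.0808, 0.0184]
tool_rot: [0.0, 0.998, 0.063, -0.0]
contact_force: [-2.0, -0.5, 6.2]
gripper_width: 0.242
```

```bash
python3 -m inch '0 0 -.0006 0 0 0 0.9;0 0 0 0 0 0 0.7;0 0 0 0 0 0 0.5;0 0 0 0 0 0 0.2;0 0 0 0 0 0 0;0 0 0 0 0 0 0;0 0 0 0 0 0 0;0 0 0 0 0 0 0'; python3 -m inch '0 0 -.01 0 0 0 0;0 0 -.02 0 0 0 0;0 0 -.03 0 0 0 0;0 0 -.03 0 0 0 0;0 0 -.03 0 0 0 0;0 0 -.03 0 0 0 0;0 0 -.01 0 0 0 0;0 0 0 0 0 0 0;0 0 0 0 0 0 0'
python3 -c "
from h import *
to([.4435,-.2795,.18],-13.2)
cv2.imwrite('pics/w10.png',grab_frame('wrist'))"
```

```text
time: 18.9
tool_pos: [0.4573, 0.0808, 0.018]
tool_rot: [0.0, 0.998, 0.062, -0.0]
contact_force: [0.4, 0.1, -0.1]
gripper_width: 1.005
time: 19.65
tool_pos: [0.4573, 0.0808, 0.1781]
tool_rot: [0.0, 0.998, 0.062, 0.0]
contact_force: [1.0, 0.3, -1.0]
gripper_width: 1.001
pos [0.4573 0.0808 0.1781] tilt [ 0.001  0.    -1.   ] ang 7.16 w 1.001 t 19.65
shift [-0.0586  0.3557 -0.0019] turn 0.3554 F [ 1.   0.3 -1. ]
```

View pics/w10.png

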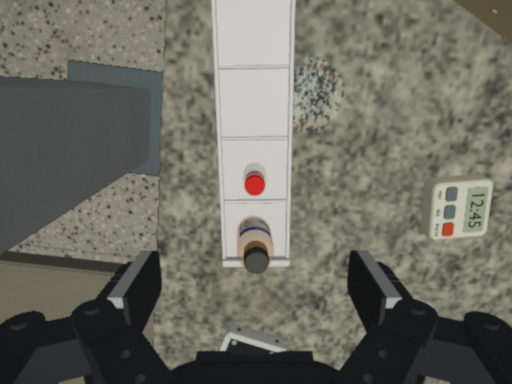

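The vial and bottle stand centred, caps at (255,184) and (256,258). Next is the tin.

```bash
python3 -m inch '-.003 .02 0 0 0 0 0;-.006 .034 0 0 0 0 0;-.006 .036 0 0 0 0 0;-.006 .036 0 0 0 0 0;-.006 .036 0 0 0 0 0;-.006 .036 0 0 0 0 0;-.006 .036 0 0 0 0 0;-.006 .036 0 0 0 0 0;-.006 .036 0 0 0 0 0;-.0056 .034 0 0 0 0 0'
python3 -m inch '-.002 .015 0 0 0 .06 0;0 0 0 0 0 .1 0;0 0 0 0 0 .1 0;0 0 0 0 0 .095 0;0 0 0.01 0 0 0 0;0 0 .02 0 0 0 0;0 0 .03 0 0 0 0;0 0 .02 0 0 0 0;0 0 0 0 0 0 0;0 0 0 0 0 0 0'
python3 -c "
from h import *
to([.4435,-.2795,.018],-13.2)
W=cam('wrist');cv2.imwrite('pics/w11.png',grab_frame('wrist'))
for p in ([.4435,-.2795,.044],[.4435,-.2795,.012]): print(proj(W,p))"
```

```text
time: 20.53
tool_pos: [0.4418, -0.2647, 0.1749]
tool_rot: [-0.002, 0.998, 0.062, -0.002]
contact_force: [0.1, -0.4, 1.4]
gripper_width: 0.998
time: 21.37
tool_pos: [0.4416, -0.2771, 0.0948]
tool_rot: [-0.002, 0.993, -0.114, -0.003]
contact_force: [-0.2, 0.6, 1.4]
gripper_width: 1.0
pos [ 0.4416 -0.2771  0.0948] tilt [-0.006 -0.003 -1.   ] ang -13.08 w 1.0 t 21.37
shift [0.0028 0.0021 0.0768] turn 0.0021 F [-0.2  0.6  1.4]
[258.34991663 216.72388864]
[258.00062892 200.81418893]
```

View pics/w11.png

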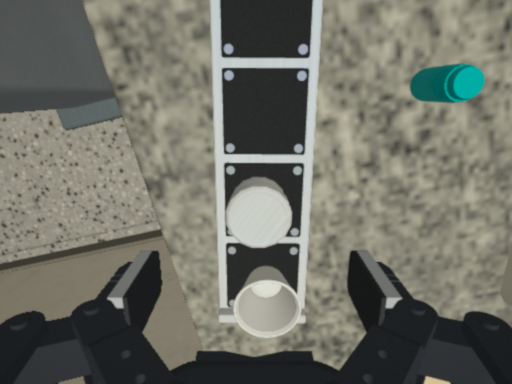

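The lid's centre at (258,216) falls exactly where the estimate puts it. I'll descend to the tin.

```bash
python3 -m inch '.0025 .002 .01 0 0 0 0;0 0 .02 0 0 0 0;0 0 .02 0 0 0 0;0 0 .012 0 0 0 0;0 0 .008 0 0 0 0;0 0 .005 0 0 0 0;0 0 0 0 0 0 0;0 0 0 0 0 0 0;0 0 0 0 0 0 0;0 0 0 0 0 0 0'
python3 -c "
from h import *
to([.4435,-.2795,.0145],-13.2)
cv2.imwrite('pics/w12.png',grab_frame('wrist'))"
```

```text
time: 22.25
tool_pos: [0.4461, -0.2819, 0.0242]
tool_rot: [0.001, 0.993, -0.115, 0.001]
contact_force: [-0.3, 0.9, 1.0]
gripper_width: 1.0
pos [ 0.4461 -0.2819  0.0242] tilt [ 0.002  0.001 -1.   ] ang -13.18 w 1.0 t 22.25
shift [-0.0031 -0.0017  0.0097] turn 0.0004 F [-0.3  0.9  1. ]
```

View pics/w12.png

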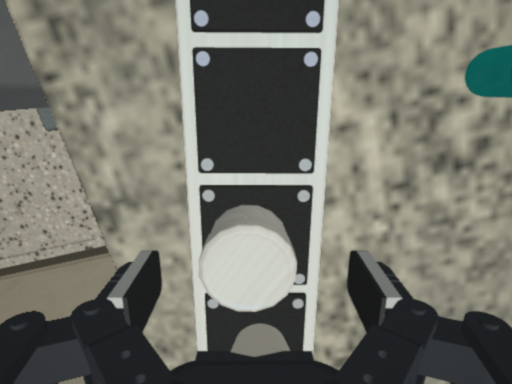

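```bash
python3 -m inch '-.002 -.0015 .004 0 0 0 0;0 0 .003 0 0 0 0;0 0 .001 0 0 0 0;0 0 0 0 0 0 0;0 0 0 0 0 0 0;0 0 0 0 0 0 0'
python3 -c "
from h import *
to([.4435,-.2795,.0145],-13.2)"
```

```text
time: 22.8
tool_pos: [0.4438, -0.2794, 0.0151]
tool_rot: [0.0, 0.993, -0.115, -0.0]
contact_force: [-0.1, -0.4, 0.5]
gripper_width: 1.004
pos [ 0.4438 -0.2794  0.0151] tilt [-0.  0. -1.] ang -13.18 w 1.004 t 22.8
shift [-0.0003  0.0002  0.0006] turn 0.0003 F [-0.1 -0.4  0.5]
```

```bash
python3 -m inch '0 0 0 0 0 0 1;0 0 0 0 0 0 1;0 0 0 0 0 0 1;0 0 0 0 0 0 1;0 0 0 0 0 0 1;0 0 0 0 0 0 1;0 0 0 0 0 0 1;0 0 0 0 0 0 1'
python3 -c "
from h import *
to([.4495,.1446,.0111],7.15)
cv2.imwrite('pics/w13.png',grab_frame('wrist'))"
```

```text
time: 23.47
tool_pos: [0.4442, -0.2797, 0.0155]
tool_rot: [0.0, 0.993, -0.115, 0.0]
contact_force: [0.2, -0.2, 2.7]
gripper_width: 0.489
pos [ 0.4442 -0.2797  0.0155] tilt [ 0.001  0.    -1.   ] ang -13.18 w 0.489 t 23.47
shift [-0.0915 -0.4143  0.0042] turn -0.3548 F [ 0.2 -0.2  2.7]
```

View pics/w13.png

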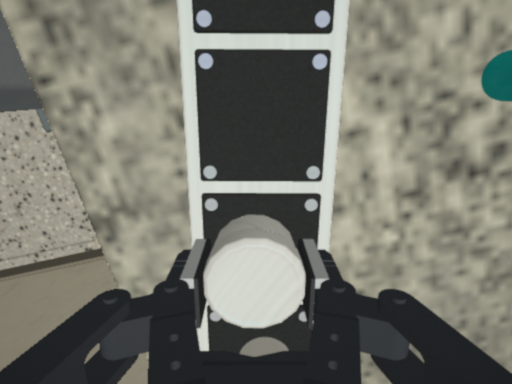

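The tin is gripped squarely at the lid. I'll lift it and carry it over.

```bash
python3 -m inch '0 0 -.008 0 0 0 1;0 0 -.015 0 0 0 1;0 0 -.02 0 0 0 1;0 0 -.02 0 0 0 1;0 0 -.02 0 0 0 1;0 0 -.02 0 0 0 1;0 0 -.01 0 0 0 1;0 0 0 0 0 0 1;0 0 0 0 0 0 1;0 0 0 0 0 0 1'
python3 -c "
from h import *
to([.4495,.1446,.0115],7.15)
cv2.imwrite('pics/s14.png',cv2.resize(grab_frame('scene')[150:270,220:380],None,fx=4.5,fy=4.5))"
```

```text
time: 24.35
tool_pos: [0.443, -0.2786, 0.1265]
tool_rot: [-0.001, 0.993, -0.115, -0.001]
contact_force: [0.4, 0.0, -0.8]
gripper_width: 0.493
pos [ 0.443  -0.2786  0.1265] tilt [-0.002 -0.001 -1.   ] ang -13.18 w 0.493 t 24.35
shift [-0.0898 -0.4134  0.1157] turn -0.3548 F [ 0.4  0.  -0.8]
```

View pics/s14.png

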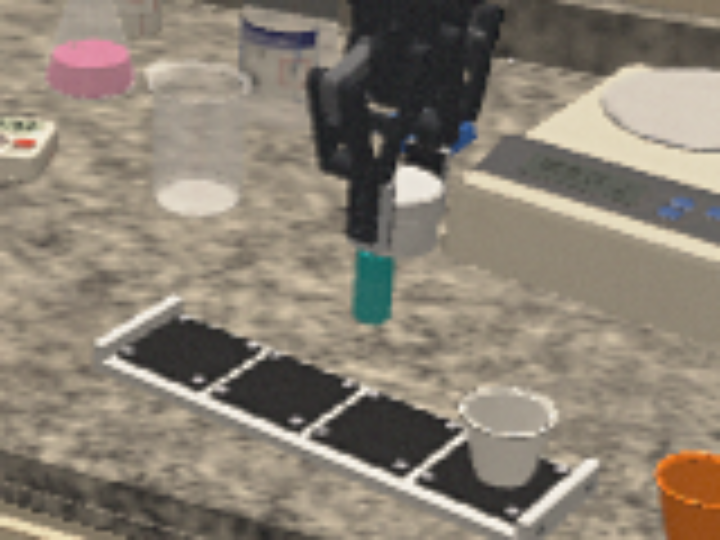

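The tin is held level. Next I'll carry it across.

```bash
python3 -m inch '-.004 -.02 0 0 0 0 1;-.006 -.028 0 0 0 0 1;-.0068 -.031 0 0 0 0 1;-.0068 -.031 0 0 0 0 1;-.0068 -.031 0 0 0 0 1;-.0068 -.031 0 0 0 0 1;-.0068 -.031 0 0 0 0 1;-.0068 -.031 0 0 0 0 1;-.0068 -.031 0 0 0 0 1;-.0068 -.031 0 0 0 0 1'
python3 -m inch '-.0068 -.031 0 0 0 0 1;-.0065 -.031 0 0 0 0 1;-.006 -.028 0 0 0 0 1;-.0042 -.017 0 0 0 -.03 1;-.002 -.01 0 0 0 -.06 1;0 0 0 0 0 -.06 1;0 0 0 0 0 -.06 1;0 0 0 0 0 -.06 1;0 0 0 0 0 -.05 1;0 0 0 0 0 -.035 1'
python3 -m inch '0 0 0 0 0 0 1;0 0 0 0 0 0 1;0 0 0 0 0 0 1'
python3 -c "
from h import *
to([.4495,.1446,.0115],7.15)
W=cam('wrist');cv2.imwrite('pics/w15.png',grab_frame('wrist'))"
```

```text
time: 25.23
tool_pos: [0.4474, 0.0251, 0.1266]
tool_rot: [0.0, 0.993, -0.115, -0.001]
contact_force: [0.5, -0.8, -0.7]
gripper_width: 0.487
time: 26.07
tool_pos: [0.4491, 0.1432, 0.1263]
tool_rot: [0.0, 0.998, 0.064, -0.002]
contact_force: [-0.1, -0.0, -0.4]
gripper_width: 0.489
time: 26.32
tool_pos: [0.4496, 0.1432, 0.1273]
tool_rot: [0.0, 0.998, 0.062, -0.001]
contact_force: [-0.5, -0.9, -1.4]
gripper_width: 0.493
pos [0.4496 0.1432 0.1273] tilt [-0.002  0.    -1.   ] ang 7.12 w 0.493 t 26.32
shift [ 0.0002 -0.0014  0.1158] turn -0.0006 F [-0.5 -0.9 -1.4]
```

View pics/w15.png

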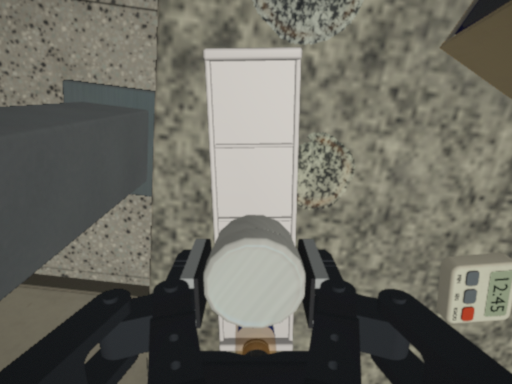

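The tin hangs upright, with the rack's left cheek at row 53 and a rib at row 146. I'll lower it.

```bash
python3 -c "
from h import *
W=cam('wrist');print(plane(W,254,146,.012),plane(W,252,217,.012), plane(W,254,53,.018))"; python3 -m inch '0 -.001 .02 0 0 0 1;0 0 .022 0 0 0 1;0 0 .022 0 0 0 1;0 0 .02 0 0 0 1;0 0 .014 0 0 0 1;0 0 .01 0 0 0 1;0 0 0 0 0 0 1;0 0 0 0 0 0 1;0 0 0 0 0 0 1;0 0 0 0 0 0 1'
python3 -c "
from h import *
to([.4495,.1446,.0115],7.15)"
```

```text
[0.44518978 0.17646021 0.012     ] [0.45110678 0.11484629 0.012     ] [0.43667898 0.24486676 0.018     ]
time: 27.2
tool_pos: [0.4512, 0.1444, 0.0215]
tool_rot: [-0.0, 0.998, 0.062, 0.001]
contact_force: [1.0, -0.8, -1.4]
gripper_width: 0.497
pos [0.4512 0.1444 0.0215] tilt [ 0.003 -0.    -1.   ] ang 7.16 w 0.497 t 27.2
shift [-0.0017 -0.0004  0.01  ] turn 0.0001 F [ 1.  -0.8 -1.4]
```

```bash
python3 -m inch '-.001 0 .004 0 0 0 1;0 0 .003 0 0 0 1;0 0 .001 0 0 0 1;0 0 0 0 0 0 1;0 0 0 0 0 0 1;0 0 0 0 0 0 1'; python3 -m inch '0 0 .001 0 0 0 1;0 0 0 0 0 0 1;0 0 0 0 0 0 1'
```

```text
time: 27.7
tool_pos: [0.4491, 0.1441, 0.0122]
tool_rot: [-0.0, 0.998, 0.062, 0.0]
contact_force: [0.1, -0.3, -1.0]
gripper_width: 0.493
time: 27.95
tool_pos: [0.4493, 0.1442, 0.0115]
tool_rot: [-0.0, 0.998, 0.062, 0.0]
contact_force: [-1.0, 0.3, 2.2]
gripper_width: 0.493
```

```bash
python3 -m inch '0 0 .0006 0 0 0 1;0 0 0 0 0 0 1;0 0 0 0 0 0 1'; python3 -m inch '0 0 -.0004 0 0 0 0.9;0 0 0 0 0 0 0.7;0 0 0 0 0 0 0.4;0 0 0 0 0 0 0.2;0 0 0 0 0 0 0;0 0 0 0 0 0 0;0 0 0 0 0 0 0;0 0 0 0 0 0 0'; python3 -m inch '0 0 -.01 0 0 0 0;0 0 -.02 0 0 0 0;0 0 -.03 0 0 0 0;0 0 -.03 0 0 0 0;0 0 -.03 0 0 0 0;0 0 -.02 0 0 0 0;0 0 -.01 0 0 0 0;0 0 0 0 0 0 0;0 0 0 0 0 0 0'
python3 -c "
from h import *
to([.4335,-.3435,.15],-13.2)
cv2.imwrite('pics/w16.png',grab_frame('wrist'))"
```

```text
time: 28.2
tool_pos: [0.4494, 0.1442, 0.0115]
tool_rot: [0.0, 0.998, 0.062, -0.0]
contact_force: [-3.0, -1.2, 8.1]
gripper_width: 0.489
time: 28.87
tool_pos: [0.4489, 0.1441, 0.0107]
tool_rot: [0.0, 0.998, 0.062, -0.0]
contact_force: [0.2, 0.6, 0.2]
gripper_width: 1.001
time: 29.62
tool_pos: [0.4489, 0.1441, 0.1608]
tool_rot: [-0.0, 0.998, 0.062, 0.0]
contact_force: [-0.6, -0.0, -0.3]
gripper_width: 0.999
pos [0.4489 0.1441 0.1608] tilt [ 0. -0. -1.] ang 7.16 w 0.999 t 29.62
shift [-0.0761  0.4819  0.0108] turn 0.3554 F [-0.6 -0.  -0.3]
```

View pics/w16.png

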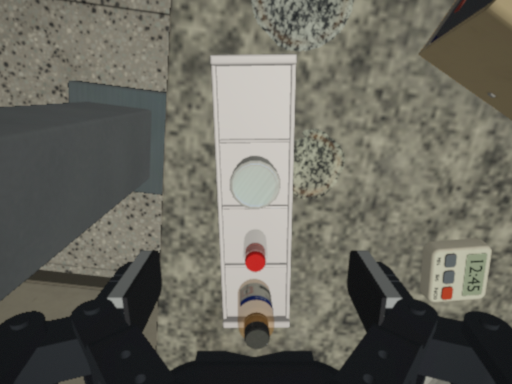

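The tin is centred in its compartment at (255,183). Last is the crucible.

```bash
python3 -m inch '-.003 .02 0 0 0 0 0;-.0055 .034 0 0 0 0 0;-.0055 .036 0 0 0 0 0;-.0055 .036 0 0 0 0 0;-.0055 .036 0 0 0 0 0;-.0055 .036 0 0 0 0 0;-.0055 .036 0 0 0 0 0;-.0055 .036 0 0 0 0 0;-.0055 .036 0 0 0 0 0;-.0055 .036 0 0 0 0 0'
python3 -m inch '-.0055 .036 0 0 0 0 0;-.0055 .036 0 0 0 0 0;-.0055 .034 0 0 0 0 0;-.005 .03 0 0 0 .06 0;0 0 0 0 0 .1 0;0 0 0 0 0 .1 0;0 0 0 0 0 .095 0;0 0 0.02 0 0 0 0;0 0 0.02 0 0 0 0;0 0 0.02 0 0 0 0'
python3 -m inch '0 0 0 0 0 0 0;0 0 0 0 0 0 0;0 0 0 0 0 0 0'
python3 -c "
from h import *
to([.4335,-.3435,.1],-13.2)
W=cam('wrist');cv2.imwrite('pics/w17.png',grab_frame('wrist'))
print(proj(W,[.4335,-.3435,.049]))"
```

```text
time: 30.5
tool_pos: [0.4379, -0.2028, 0.1583]
tool_rot: [-0.001, 0.998, 0.062, -0.002]
contact_force: [1.8, 0.2, 0.7]
gripper_width: 1.002
time: 31.33
tool_pos: [0.4341, -0.3384, 0.0978]
tool_rot: [-0.001, 0.993, -0.115, -0.001]
contact_force: [0.9, -0.7, 0.1]
gripper_width: 1.002
time: 31.58
tool_pos: [0.435, -0.3392, 0.1006]
tool_rot: [-0.0, 0.993, -0.115, -0.0]
contact_force: [0.2, -0.2, 0.1]
gripper_width: 1.003
pos [ 0.435  -0.3392  0.1006] tilt [-0.001 -0.001 -1.   ] ang -13.18 w 1.003 t 31.58
shift [-0.0005  0.0046  0.0006] turn 0.0004 F [ 0.2 -0.2  0.1]
[253.54664128 219.83594812]
```

View pics/w17.png

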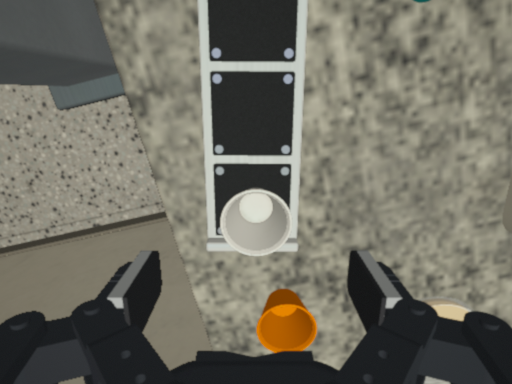

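```bash
python3 -c "
from h import *
W=cam('wrist');p=plane(W,256,222,.049);print(p);to([p[0],p[1],.02])"
```

```text
[ 0.43520225 -0.34634796  0.049     ]
pos [ 0.4355 -0.3397  0.1016] tilt [ 0.001  0.    -1.   ] ang -13.18 w 0.999 t 31.63
shift [0.0011 0.0065 0.0816] turn None F [ 0.3 -0.7 -0.4]
```

The rim centre is at (256,222) and the orange look-alike is at (287,322), well clear. Going down.

```bash
python3 -m inch '.0005 .0055 .012 0 0 0 0;0 0 .02 0 0 0 0;0 0 .02 0 0 0 0;0 0 .012 0 0 0 0;0 0 .008 0 0 0 0;0 0 .005 0 0 0 0;0 0 0 0 0 0 0;0 0 0 0 0 0 0;0 0 0 0 0 0 0;0 0 0 0 0 0 0'
python3 -m inch '0 0 0 0 0 0 0;0 0 0 0 0 0 0'
python3 -c "
from h import *
to([.4345,-.345,.02],-13.2)
cv2.imwrite('pics/w18.png',grab_frame('wrist'))"
```

```text
time: 32.47
tool_pos: [0.4351, -0.3455, 0.0251]
tool_rot: [0.001, 0.993, -0.115, 0.001]
contact_force: [-0.3, 0.5, 0.3]
gripper_width: 0.998
time: 32.63
tool_pos: [0.4347, -0.3451, 0.0245]
tool_rot: [0.0, 0.993, -0.115, 0.0]
contact_force: [0.0, 1.2, -1.3]
gripper_width: 1.003
pos [ 0.4347 -0.3451  0.0245] tilt [ 0.001  0.001 -1.   ] ang -13.17 w 1.003 t 32.63
shift [-0.0003 -0.0001  0.0045] turn 0.0005 F [ 0.   1.2 -1.3]
```

View pics/w18.png

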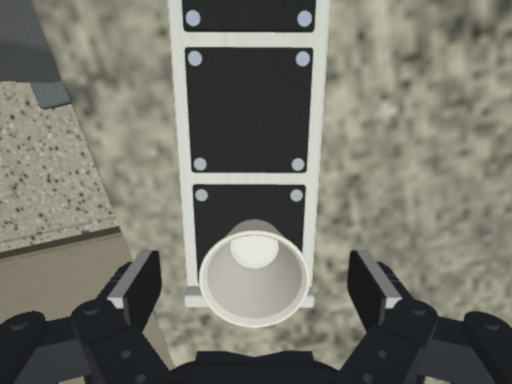

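The crucible is centred between the jaws (rim at (254,279)). I'll trim the height and close.

```bash
python3 -m inch '0 0 .003 0 0 0 0;0 0 .001 0 0 0 0;0 0 0 0 0 0 .3;0 0 0 0 0 0 .5;0 0 0 0 0 0 1;0 0 0 0 0 0 1;0 0 0 0 0 0 1;0 0 0 0 0 0 1;0 0 0 0 0 0 1;0 0 0 0 0 0 1'
python3 -m inch '0 0 0 0 0 0 1;0 0 0 0 0 0 1'
python3 -c "
from h import *
to([.4345,-.345,.02],-13.2)
cv2.imwrite('pics/w19.png',grab_frame('wrist'))"
```

```text
time: 33.52
tool_pos: [0.4347, -0.3451, 0.0203]
tool_rot: [0.0, 0.993, -0.115, 0.0]
contact_force: [0.1, 0.6, 3.5]
gripper_width: 0.508
time: 33.68
tool_pos: [0.4347, -0.3451, 0.0203]
tool_rot: [0.0, 0.993, -0.115, 0.0]
contact_force: [0.4, 0.0, 3.4]
gripper_width: 0.508
pos [ 0.4347 -0.3451  0.0203] tilt [ 0.001  0.001 -1.   ] ang -13.18 w 0.508 t 33.68
shift [-0.0002 -0.0001  0.0003] turn 0.0004 F [0.4 0.  3.4]
```

View pics/w19.png

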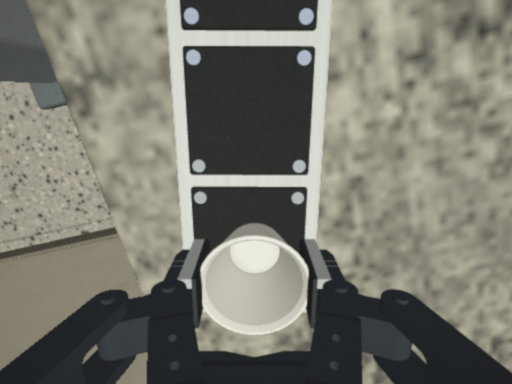

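The jaws hold the rim. I'll lift it gently and check that it hangs level.

```bash
python3 -m inch '0 0 -.006 0 0 0 1;0 0 -.01 0 0 0 1;0 0 -.016 0 0 0 1;0 0 -.02 0 0 0 1;0 0 -.02 0 0 0 1;0 0 -.016 0 0 0 1;0 0 -.012 0 0 0 1;0 0 -.006 0 0 0 1;0 0 0 0 0 0 1;0 0 0 0 0 0 1'
python3 -c "
from h import *
to([.4416,.208,.0163],7.15)
cv2.imwrite('pics/w20.png',grab_frame('wrist'))
cv2.imwrite('pics/s20.png',cv2.resize(grab_frame('scene')[150:270,240:400],None,fx=4.5,fy=4.5))"
```

```text
time: 34.57
tool_pos: [0.4342, -0.3446, 0.1255]
tool_rot: [-0.0, 0.993, -0.115, -0.0]
contact_force: [-0.4, -0.0, -1.3]
gripper_width: 0.507
pos [ 0.4342 -0.3446  0.1255] tilt [-0.001 -0.    -1.   ] ang -13.18 w 0.507 t 34.57
shift [-0.1187 -0.5397  0.1095] turn -0.3548 F [-0.4 -0.  -1.3]
```

View pics/s20.png

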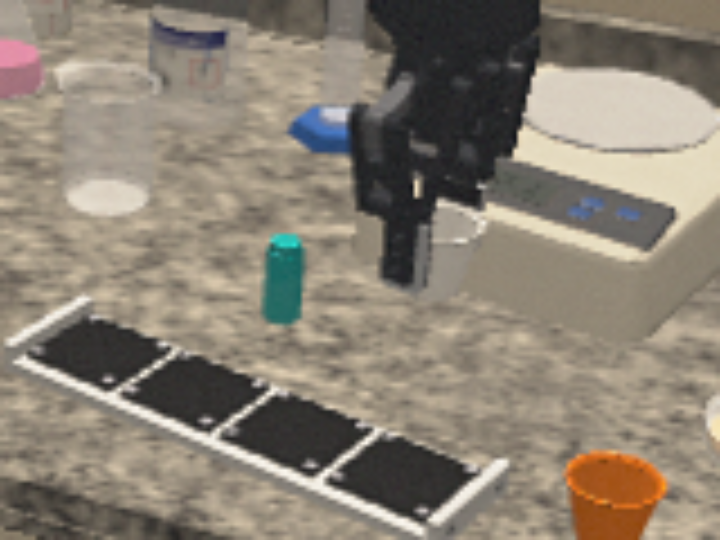

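View pics/w20.png

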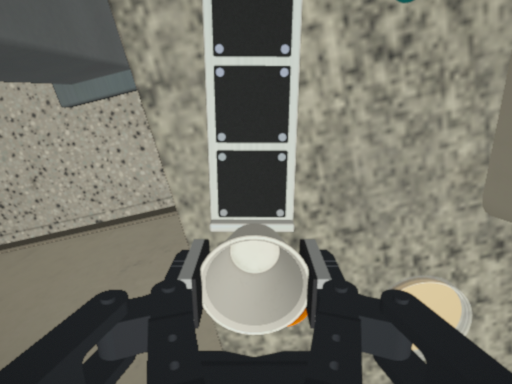

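It hangs level, same as when gripped. Next I'll carry it to the leftmost compartment.

```bash
python3 -m inch '-.004 -.018 0 0 0 0 1;-.006 -.027 0 0 0 0 1;-.0068 -.031 0 0 0 0 1;-.0068 -.031 0 0 0 0 1;-.0068 -.031 0 0 0 0 1;-.0068 -.031 0 0 0 0 1;-.0068 -.031 0 0 0 0 1;-.0068 -.031 0 0 0 0 1;-.0068 -.031 0 0 0 0 1;-.0068 -.031 0 0 0 0 1'
python3 -m inch '-.0068 -.031 0 0 0 0 1;-.0068 -.031 0 0 0 0 1;-.0068 -.031 0 0 0 0 1;-.0068 -.031 0 0 0 0 1;-.0068 -.031 0 0 0 0 1;-.0068 -.031 0 0 0 0 1;-.0068 -.031 0 0 0 0 1;-.0055 -.0245 0 0 0 0 1;-.0025 -.013 0 0 0 0 1;0 0 0 0 0 -.04 1'
python3 -m inch '0 0 0 0 0 -.06 1;0 0 0 0 0 -.06 1;0 0 0 0 0 -.06 1;0 0 0 0 0 -.06 1;0 0 0 0 0 -.05 1;0 0 0 0 0 -.025 1;0 0 0 0 0 0 1;0 0 0 0 0 0 1;0 0 0 0 0 0 1'
python3 -c "
from h import *
to([.4416,.208,.0163],7.15)
W=cam('wrist');cv2.imwrite('pics/w21.png',grab_frame('wrist'))"
```

```text
time: 35.5
tool_pos: [0.4375, -0.0432, 0.1246]
tool_rot: [-0.0, 0.993, -0.115, -0.001]
contact_force: [0.1, 0.2, -1.4]
gripper_width: 0.502
time: 36.33
tool_pos: [0.4414, 0.2178, 0.1246]
tool_rot: [0.0, 0.996, -0.093, -0.001]
contact_force: [0.3, -1.2, -0.5]
gripper_width: 0.505
time: 37.08
tool_pos: [0.4422, 0.2155, 0.1255]
tool_rot: [0.0, 0.998, 0.062, -0.0]
contact_force: [-0.3, -0.1, 0.1]
gripper_width: 0.508
pos [0.4422 0.2155 0.1255] tilt [-0.001  0.    -1.   ] ang 7.12 w 0.508 t 37.08
shift [-0.0015  0.0074  0.1092] turn -0.0006 F [-0.3 -0.1  0.1]
```

View pics/w21.png

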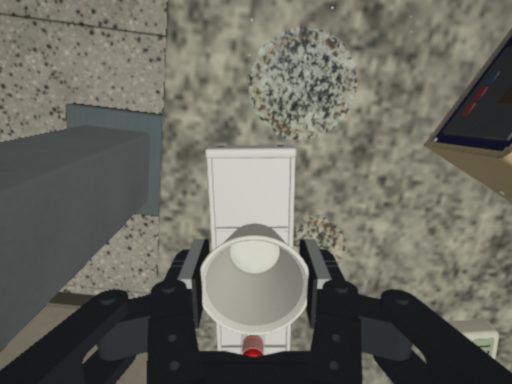

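The crucible overshot by 7 mm along the rack. I'll correct that and lower it.

```bash
python3 -m inch '-.0012 .0035 0 0 0 0 1;0 .0035 .012 0 0 0 1;0 0 .02 0 0 0 1;0 0 .022 0 0 0 1;0 0 .02 0 0 0 1;0 0 .014 0 0 0 1;0 0 .01 0 0 0 1;0 0 0 0 0 0 1;0 0 0 0 0 0 1;0 0 0 0 0 0 1'
python3 -m inch '0 0 0 0 0 0 1;0 0 0 0 0 0 1'
python3 -c "
from h import *
to([.4416,.208,.0163],7.15)"
```

```text
time: 37.97
tool_pos: [0.4429, 0.2087, 0.0288]
tool_rot: [-0.0, 0.998, 0.062, 0.001]
contact_force: [-0.1, -0.2, -0.6]
gripper_width: 0.509
time: 38.13
tool_pos: [0.4431, 0.2088, 0.0291]
tool_rot: [-0.0, 0.998, 0.062, 0.001]
contact_force: [-0.2, 0.0, -0.0]
gripper_width: 0.508
pos [0.4431 0.2088 0.0291] tilt [ 0.002 -0.    -1.   ] ang 7.16 w 0.508 t 38.13
shift [-0.0016  0.0006  0.0128] turn 0.0002 F [-0.2  0.  -0. ]
```

```bash
python3 -m inch '-.001 0.0005 .005 0 0 0 1;0 0 .004 0 0 0 1;0 0 .002 0 0 0 1;0 0 0 0 0 0 1;0 0 0 0 0 0 1;0 0 0 0 0 0 1'; python3 -m inch '0 0 .001 0 0 0 1;0 0 0 0 0 0 1;0 0 0 0 0 0 1'
```

```text
time: 38.63
tool_pos: [0.4411, 0.2079, 0.0167]
tool_rot: [0.0, 0.998, 0.062, -0.0]
contact_force: [-0.3, -0.5, -1.0]
gripper_width: 0.507
time: 38.88
tool_pos: [0.4413, 0.208, 0.0163]
tool_rot: [-0.0, 0.998, 0.062, 0.0]
contact_force: [-2.0, -1.2, 3.7]
gripper_width: 0.506
```

The floor contact shows 3.7 N. I'll release, rise and move aside.

```bash
python3 -m inch '0 0 -.0002 0 0 0 0.9;0 0 0 0 0 0 0.7;0 0 0 0 0 0 0.4;0 0 0 0 0 0 0.2;0 0 0 0 0 0 0;0 0 0 0 0 0 0;0 0 0 0 0 0 0;0 0 0 0 0 0 0'; python3 -m inch '0 0 -.01 0 0 0 0;0 0 -.02 0 0 0 0;0 0 -.03 0 0 0 0;0 0 -.03 0 0 0 0;0 0 -.03 0 0 0 0;0 0 -.03 0 0 0 0;0 0 -.02 0 0 0 0;0 0 -.01 0 0 0 0;0 0 0 0 0 0 0;0 0 0 0 0 0 0'
python3 -c "
from h import *
to([.44,.208,.2],7.15)
S=cam('side')
cv2.imwrite('pics/w22.png',grab_frame('wrist'))
cv2.imwrite('pics/d22.png',cv2.resize(grab_frame('side')[140:220,130:240],None,fx=7,fy=7,interpolation=cv2.INTER_CUBIC))
cv2.imwrite('pics/s22.png',cv2.resize(grab_frame('scene')[160:235,100:280],None,fx=4.4,fy=4.4,interpolation=cv2.INTER_CUBIC))
W=cam('wrist')
c=np.array([.4535,.1128]);y=np.array([-.1245,.9922])
for n,k,z in (('cruc',96,.045),('tin',32,.04),('vial',-32,.058),('bot',-96,.078)):
  p=c+y*k/1000; print(n,p.round(4),proj(W,[*p,z]).round(1))"
```

```text
time: 39.55
tool_pos: [0.4411, 0.2079, 0.016]
tool_rot: [0.0, 0.998, 0.062, -0.0]
contact_force: [0.6, -0.6, -0.3]
gripper_width: 1.002
time: 40.38
tool_pos: [0.441, 0.2078, 0.196]
tool_rot: [-0.0, 0.998, 0.062, 0.0]
contact_force: [0.2, -0.1, 0.9]
gripper_width: 1.0
pos [0.441  0.2078 0.196 ] tilt [ 0. -0. -1.] ang 7.16 w 1.0 t 40.38
shift [-0.001  -0.0003 -0.004 ] turn 0.0002 F [ 0.2 -0.1  0.9]
cruc [0.4415 0.2081] [256.7 175.3]
tin [0.4495 0.1446] [256.5 235.2]
vial [0.4575 0.081 ] [256.5 299.9]
bot [0.4655 0.0175] [256.4 365.4]
```

View pics/w22.png

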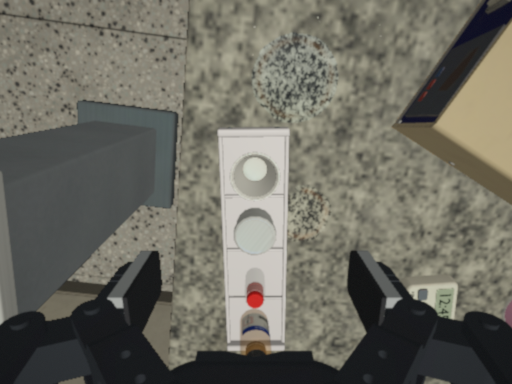

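View pics/d22.png

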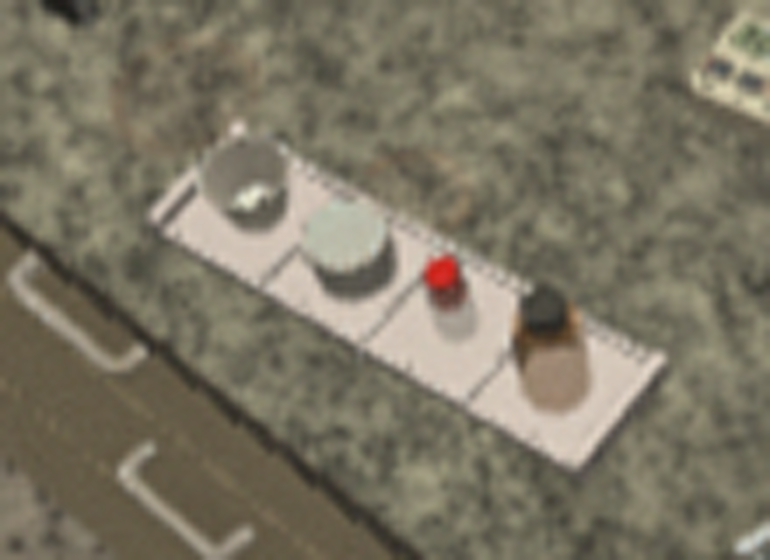

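View pics/s22.png

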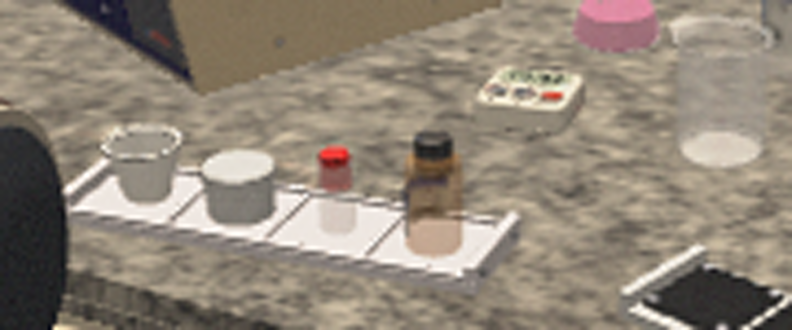

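All four stand upright, each in its own compartment. In the wrist view, crucible (255,176), tin (255,234) and vial (255,299) are within 2 px of the predicted centres. I'll check the bottle numerically from the side view.

```bash
python3 -c "
from h import *
S=cam('side');A=cam('scene')
c=np.array([.4535,.1128]);y=np.array([-.1245,.9922]);x=np.array([.9922,.1245])
def f(n,u,v,z,C):
  p=plane(C,u,v,z)[:2]-c; print(n,'rack x',(p@x*1000).round(1),'y',(p@y*1000).round(1))
for n,X,Y,z in (('bot',545,306,.078),('vial',442,271,.058),('tin',346,235,.04),('cruc',245,173,.045)): f(n,130+(X+.5)/7-.5,140+(Y+.5)/7-.5,z,S)
for n,X,Y,z in (('bot',433,142,.078),('vial',333,155,.058),('tin',238,167,.04),('cruc',141,144,.045)): f(n,100+(X+.5)/4.4-.5,160+(Y+.5)/4.4-.5,z,A)
print('time',state()['time'])"
```

```text
bot rack x 0.6 y -97.0
vial rack x -1.0 y -33.6
tin rack x -1.8 y 29.5
cruc rack x -2.1 y 92.7
bot rack x -3.0 y -96.4
vial rack x -0.9 y -31.2
tin rack x -1.7 y 31.8
cruc rack x -2.5 y 96.1
time 40.5333
```

All four are within about 4 mm of their compartment centres, against the 14 mm allowed. Handing in.

```bash
python3 -c "
from h import *
print(job_done())"
```

```text
the job is handed in; nothing more can be done
None
```

I moved all four samples to the white rack in reverse order and handed the job in at about 40.5 s. Left to right, the white rack now holds crucible, tin, vial and bottle; the source rack held bottle, vial, tin and crucible.

- **Placing:** The last pictures show all four upright and released. The scene and side views put each within about 4 mm of its compartment centre on both rack axes. The two views differ from each other by up to about 4 mm, but both are well inside the 14 mm allowed.
- **Other checks:** The gripper was open and about 0.2 m above the worktop at the end. It never went near the beaker, the timer, the orange crucible or the turquoise vial. I judged the samples upright by eye and did not measure tilt.
- **Corrected on the way:** The crucible overshot its compartment by 7 mm along the rack, and I corrected it before lowering. No check failed.

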